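# Put the slide-cleaner bottle back on its cork mat

## Task

Slide cleaning is finished: pick up the amber bottle with the white cap and stand it upright, wholly on the round cork mat on top of the low wooden riser. Keep it upright on the way, set it down rather than dropping it, and leave the black-capped bottle and the blue-lidded paste jar where they stand.

Things in the scene. Friction and masses are not known exactly. Their poses are not given: they have to be found in the camera images.
- white_cap_bottle: The bottle to put away: rigid closed amber bottle with a white cap and a white paper label, standing on the desk (desk top at z = 0). Origin at the centre of its underside, z up along the bottle. Total height 105 mm: round body of diameter 48 mm from 0 to 78 mm, short cone to a neck 26 mm wide at 86 mm, cap of diameter 29 mm from 87 to 105 mm. About 0.11 to 0.22 kg. It is easily gripped round the body from above, at about 65 mm height.
- cork_mat: Flat round cork mat, diameter 92 mm, 4 mm thick, fixed on top of a low red-brown wooden riser. Origin at the centre of its underside, 60 mm above the desk (so its upper face is 64 mm above the desk), z up. The riser is fixed, 160 mm deep, 300 mm wide, 60 mm high; the mat lies about 75 mm from the middle of its width, on one half or the other, and the paste jar stands on the other half.
- black_cap_bottle: Bystander: the same amber bottle but with a black cap, standing loose on the desk at least 100 mm (centre to centre) from the white-capped one; same sizes, origin at the centre of its underside. The two bottles swap places from one start to another.
- paste_jar: Bystander: clear jar of white paste with a blue lid, diameter 58 mm, 59 mm high, standing loose on the riser about 150 mm from the mat's centre. Origin at the centre of its underside, z up.

How it is judged (in metres and radians):
On the way:
1. the white-capped bottle is lifted off the desk in the gripper, upright (height (world z) of white_cap_bottle above 0.03 m and contact force between white_cap_bottle and the fingers above 0.5 N and angle between white_cap_bottle's own z axis and vertical below 0.5 rad), for 0.1 s.
At the end, for the whole second after the job is handed in: The white-capped bottle stands at rest on the cork mat, its centre within 24 mm of the mat's centre, its foot on the mat's face (within 5 mm) and upright within about 8 degrees; the black-capped bottle and the paste jar stand upright within 30 mm of where they were (horizontal distance between white_cap_bottle and cork_mat below 0.024 m and z of white_cap_bottle in the frame of cork_mat between 0.001 and 0.009 m and angle between white_cap_bottle's own z axis and vertical below 0.15 rad and linear speed of white_cap_bottle below 0.02 m/s and distance of each of black_cap_bottle, paste_jar from where it was at the start of the episode below 0.03 m and angle between each of black_cap_bottle, paste_jar's own z axis and vertical below 0.3 rad); the robot touches nothing.
It fails at once if the white-capped bottle is tipped by more than about 35 degrees (angle between white_cap_bottle's own z axis and vertical above 0.6 rad).
It fails at once if the white-capped bottle is dropped: falling free of the fingers (faster than 0.25 m/s) with its foot still more than 20 mm above the mat (z of white_cap_bottle in the frame of cork_mat above 0.024 m and contact force between white_cap_bottle and the fingers below 0.05 N and linear speed of white_cap_bottle above 0.25 m/s).
It fails at once if the black-capped bottle is moved more than 30 mm or tipped (distance of black_cap_bottle from where it was at the start of the episode above 0.03 m or angle between black_cap_bottle's own z axis and vertical above 0.3 rad).
It fails at once if the paste jar is moved more than 30 mm or tipped (distance of paste_jar from where it was at the start of the episode above 0.03 m or angle between paste_jar's own z axis and vertical above 0.3 rad).
It also fails if it takes over 32 s, if anything falls off the work surface, if the arm or the gripper's body presses on something with over 40 N, if the wrist force passes 120 N, or if a joint passes its speed limit or range.

## Robot

A 6-joint arm with a two-finger parallel gripper is mounted at the origin on the work surface. World frame = base frame: x ahead of the robot, y to its left, z up, the work surface at z = 0. Lengths are in mm, angles in rad, forces in N, time in s.
With the tool pointing down it reaches from about 275 to 1000 mm from the base axis. Payload 8.4 kg.
Tool frame: the origin (TCP) lies midway between the tips of the shut fingers; the grasp point (between the pads) lies behind it (r.pinch_z is the z of the grasp point in the tool frame, in mm); z points along the fingers, y is the direction in which the jaws open and shut (so a half turn about z gives the same grasp; the last joint's range is limited). The gripper opens to 85 mm and grips with 20 to 120 N. Pads are 22 mm wide; open, the fingers measure 114 mm over their backs; the gripper's body (76 mm by 85 mm) begins 54 mm behind the grasp point. The pads swing forward as they close: fully open they stand 13 mm farther back than shut.
Start: joints at [1.262, 0.353, 1.633, -0, 1.155, -0.002], TCP at [188.755, 595.818, 231.281] pointing down, gripper open.
Joint ranges: [-2.63, 2.63], [-0.92, 2.1], [0.06, 2.66], [-1.3, 4.44], [0, 2.69], [-3.02, 3.02]. Speed limits (rad/s): [2.22, 2.22, 2.79, 3.14, 3.14, 3.14].

## Interface

Orientations are given as [roll, pitch, yaw] about the fixed x, y, z axes, in that order (R = Rz(yaw) Ry(pitch) Rx(roll)).
In Python, from rig import r, optics, ticket gives the robot as it stands.
- The arm moves only by the shell command python3 -m jog 'ROWS' [FORCE]. ROWS is text: rows parted by semicolons, each of 7 numbers parted by spaces: the closure in counts, from 0 (fully open) to 255 (shut), then the shift along the tool's x, y, z in mm, then the turn, a rotation vector about the tool's x, y, z in degrees. A call has 1 to 5 rows; each row shifts and turns the pose as measured when the row begins, along the tool's axes as they then stand; what a row does not reach is not made up. A row lasts 1/12 s, in which the tool goes at most 41.7 mm and 7.16 degrees, less where a joint would pass 70% of its speed; a pose out of reach is approached as far as the arm can. A call with a gripper value outside its range is refused whole. The fingers move at their own pace and stop on an object; FORCE is the grip in N (left out, the last holds). Time passes only in rows, so rows that do not move let the fingers close. It gives the time, the measured TCP pose, the force and the opening at its end, in the units of the state.
- r.sense(): the state, without advancing time (a new reading comes with each control period).
- optics.grab_frame(name): name is "scene" or "side" or "wrist"; returns the picture (420x560x3 uint8, red, green, blue); there is no depth.
- optics.camera_info(name): a dict with "fx", "fy", "cx", "cy" (pixels), "dist" ([k1, k2, p1, p2, k3] as OpenCV has them; the pictures are not rectified), "world_from_camera" (4x4, takes a point from camera to world coordinates). Camera axes: x right, y down, z forward; pixel columns grow to the right and rows downward; lengths in mm; the calibration is good to about 2 mm. A picture is of the moment at which its call begins: read the wrist's pose just before it. camera_info takes no time and is no camera call; for the wrist camera it gives the pose at the moment of the call.
- ticket.sign_off(): hands the job in, once; it reports no verdict.
The state is a dict: "clock": time; "qpos": joint angles; "qvel": joint speeds; "joint_efforts": joint torques, N m; "eef_pos": TCP position; "tcp_rot": TCP orientation; "contact_force": force on the tool from outside, world axes, zero at the start; "wrist_torque": the same for the moment, N m; "opening": opening from 0.0 (shut) to 1.0 (fully open).
Only numpy, scipy, OpenCV 4.12 (cv2) and the standard library are available. Lean on these libraries where they do the work, as an engineer would, in place of code of your own. Each camera call takes 0.05 s, during which the arm holds its last target.

## Working session

There is one attempt and no reset: what is moved stays moved. The work goes in short steps, Python scripts to look and compute and a shell command to move; the robot and the scene stay as the last step left them, time stands still between calls to the robot, and variables do not carry over. Pictures are saved under pics/ and viewed, and the job is handed in when it is done.

```bash
mkdir -p pics; ls; python3 - <<'E'
from rig import r, optics
import cv2
print(r.sense(), r.pinch_z)
for n in ("scene","side"):
    im=optics.grab_frame(n); cv2.imwrite(f"pics/{n}0.png",im[:,:,::-1])
    print(n,optics.camera_info(n))
E
```

```text
pics
{'clock': 0.0, 'qpos': array([ 1.26162521e+00,  3.53654950e-01,  1.63414466e+00,  1.28988502e-05,
        1.15519711e+00, -2.42156005e-03]), 'qvel': array([-0.00126159, -0.00058603,  0.00063747, -0.00030907,  0.00118802,
       -0.00143768]), 'joint_efforts': array([ 2.19814472e-03, -6.05229163e+01, -3.42087436e+01,  3.25415467e-04,
        8.73814017e-03,  5.06754941e-05]), 'eef_pos': array([188.58831306, 595.36317662, 230.55293205]), 'tcp_rot': array([-3.14018862e+00, -1.51934870e-05,  2.83483787e+00]), 'contact_force': array([ 0.03700856, -0.07201299, -0.18330585]), 'wrist_torque': array([0.07853148, 0.0018867 , 0.00203303]), 'opening': 1.0034853909843717} -18.700000000000003
scene {'fx': 494.4103431732096, 'fy': 494.4103431732096, 'cx': 277.91215886210784, 'cy': 212.26595219902237, 'dist': array([-0.1519557,  0.       ,  0.       ,  0.       ,  0.       ]), 'world_from_camera': array([[ 7.38598743e-01,  5.66721180e-01, -3.65101357e-01,
         9.45511540e+02],
       [ 6.74001614e-01, -6.31953052e-01,  3.82566549e-01,
        -4.13626228e+02],
       [-1.39183506e-02, -5.28642076e-01, -8.48730720e-01,
         1.01127899e+03],
       [ 0.00000000e+00,  0.00000000e+00,  0.00000000e+00,
         1.00000000e+00]])}
side {'fx': 436.2281014431791, 'fy': 436.2281014431791, 'cx': 284.6355711149691, 'cy': 210.2554631181248, 'dist': array([-0.13316415,  0.        ,  0.        ,  0.        ,  0.        ]), 'world_from_camera': array([[-9.12326143e-01, -3.25196653e-01,  2.48813477e-01,
         3.37564861e+02],
       [-4.08954829e-01,  6.93365014e-01, -5.93296641e-01,
         5.33122433e+02],
       [ 2.04195223e-02, -6.43033509e-01, -7.65565771e-01,
         7.18461328e+02],
       [ 0.00000000e+00,  0.00000000e+00,  0.00000000e+00,
         1.00000000e+00]])}
```

View pics/scene0.png

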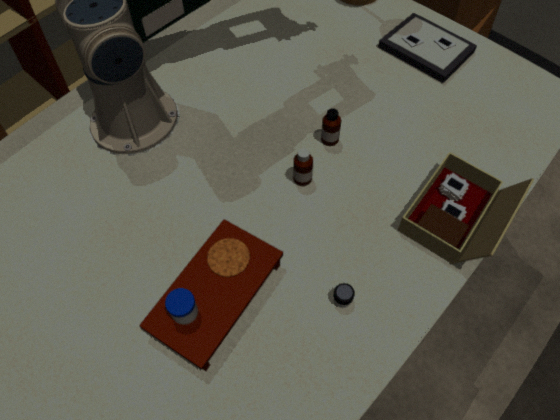

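View pics/side0.png

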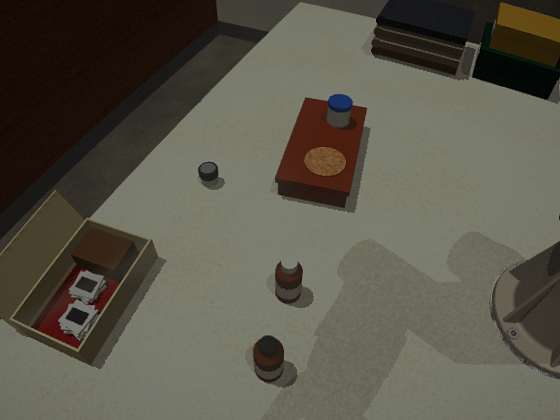

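The scene view shows the white-capped bottle at about (303,168), the black-capped at (331,127), the mat at (228,257) and the jar at (182,305). The side view has white at (289,280), black at (268,358) and the mat at (325,161). I'll enlarge these next.

```bash
python3 - <<'E'
import cv2,numpy as np
def crop(n,x,y,w,h,s):
    im=cv2.imread(f"pics/{n}0.png")[y:y+h,x:x+w]
    im=cv2.resize(im,None,fx=s,fy=s,interpolation=cv2.INTER_CUBIC)
    im=cv2.convertScaleAbs(im,alpha=1.5,beta=10)
    for k in range(0,w,10): cv2.putText(im,str(x+k),(k*s,8),0,.3,(0,255,0)); cv2.line(im,(k*s,0),(k*s,im.shape[0]),(0,255,0) ,1) if k%20==0 else 0
    for k in range(0,h,10): cv2.putText(im,str(y+k),(0,k*s+4),0,.3,(0,255,255)); cv2.line(im,(0,k*s),(im.shape[1],k*s),(0,255,255),1) if k%20==0 else 0
    return im
a=crop("scene",280,100,80,100,5); b=crop("side",240,250,80,140,4)
c=crop("scene",190,220,100,80,5); d=crop("side",270,130,100,80,5)
cv2.imwrite("pics/c1.png",a);cv2.imwrite("pics/c2.png",b)
cv2.imwrite("pics/c3.png",c);cv2.imwrite("pics/c4.png",d)
E
```

```text
(no output)
```

View pics/c1.png

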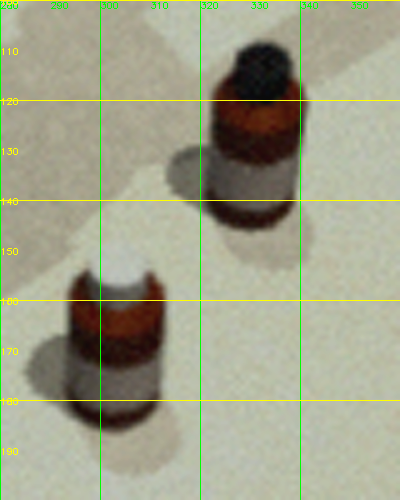

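View pics/c2.png

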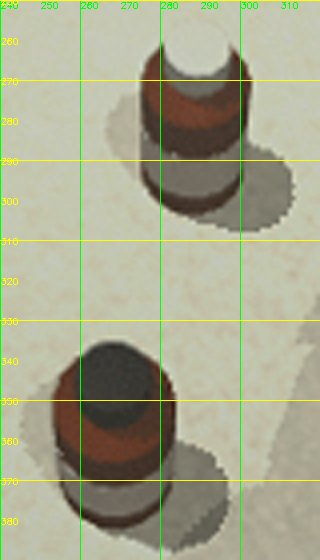

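View pics/c3.png

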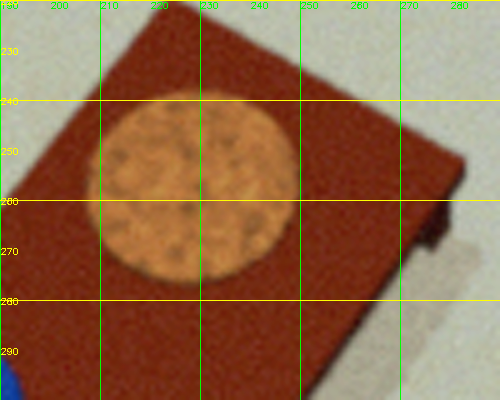

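View pics/c4.png

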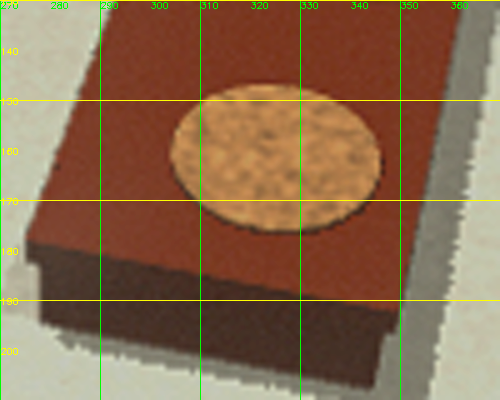

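```bash
cat > h.py <<'E'
import numpy as np,cv2
from rig import optics
from scipy.optimize import least_squares
def proj(n,P):
    c=optics.camera_info(n);M=np.linalg.inv(c["world_from_camera"])
    K=np.array([[c["fx"],0,c["cx"]],[0,c["fy"],c["cy"]],[0,0,1]])
    return cv2.projectPoints(np.asarray(P,float),cv2.Rodrigues(M[:3,:3])[0],M[:3,3],K,np.array(c["dist"]))[0][:,0]
def ring(x,y,z,d):
    t=np.linspace(0,2*np.pi,120);return np.c_[x+d/2*np.cos(t),y+d/2*np.sin(t),z+0*t]
def bb(n,x,y,parts):
    p=proj(n,np.vstack([ring(x,y,z,d) for z,d in parts]));return np.r_[p.min(0),p.max(0)]
E
python3 - <<'E'
from h import *
B=[(0,48),(78,48)];N=np.nan; C=[(87,29),(105,29)]; M=[(64,92)]
obs={"white":[("scene",B,[293.5,N,313,186.3]),("side",B,[275,N,302.5,304]),("side",C,[280.5,255,298,N])],
"black":[("scene",B,[322,N,341,146]),("scene",C,[327,108.5,338.5,N]),("side",B,[253,N,284,382]),("side",C,[259.5,335.5,278.5,N])],
"mat":[("scene",M,[207.5,238,249.5,276.5]),("side",M,[304,146.5,346,176.2])]}
for k,o in obs.items():
  for sel in ("scene","side",""):
    q=[a for a in o if sel in a[0]]
    f=lambda v:np.concatenate([[e for e in bb(n,*v,p)-np.array(m) if not np.isnan(e)] for n,p,m in q])
    s=least_squares(f,[400,300]);print(k,sel or "both",s.x.round(1),s.fun.round(1))
  if k=="mat":mat=s.x
E
```

```text
white scene [489.  157.6] [-0.5  0.5 -0. ]
white side [483.7 157.3] [-0.2  0.3  0.3 -0.  -0.3 -0.1]
white both [484.5 157.7] [-1.8 -0.9 -1.  -0.7 -0.3  0.3 -0.5 -0.3 -0.6]
black scene [460.  303.4] [-1.   0.7  0.5 -0.2 -0.6  0.4]
black side [453.  302.6] [ 0.1  0.6  0.7 -0.7 -0.7  0. ]
black both [454.4 303.3] [-2.6 -1.  -0.6 -2.  -1.6 -1.4 -1.  -0.5  0.8 -1.7 -0.7 -1.1]
mat scene [ 535.  -140.8] [-0.4  0.1  0.4 -0.1]
mat side [ 528.1 -139.6] [-0.1  0.3  0.1 -0.2]
mat both [ 531.4 -140.4] [-1.4 -1.  -0.7 -1.2 -1.3 -0.4 -1.3 -1. ]
```

Each camera fits well on its own, but they differ by about 6 mm in x (calibration). They agree on the shift from bottle to mat, (45,-298). I'll move above the bottle and refine with the wrist camera.

```bash
cat >> h.py <<'E'
from rig import r
from scipy.spatial.transform import Rotation as R
def delta(t):
    s=r.sense();T=R.from_euler("xyz",s["tcp_rot"]);d=T.inv().apply(np.array(t)-s["eef_pos"])
    print("pos",s["eef_pos"].round(1),"rot",s["tcp_rot"].round(3),"tool delta",d.round(1),"t",s["clock"]);return d
E
python3 - <<'E'
from h import *
delta([486,157.5,230])
E
```

```text
pos [188.6 595.4 230.6] rot [-3.14  -0.     2.835] tool delta [-415.7 -327.7    1. ] t 0.1
```

```bash
python3 -m jog '0 -32 -25 0 0 0 0;0 -32 -25 0 0 0 0;0 -32 -25 0 0 0 0;0 -32 -25 0 0 0 0;0 -32 -25 0 0 0 0'; python3 -m jog '0 -32 -25 0 0 0 0;0 -32 -25 0 0 0 0;0 -32 -25 0 0 0 0;0 -32 -25 0 0 0 0;0 -32 -25 0 0 0 0'; python3 - <<'E'
from h import *
delta([486,157.5,230])
E
```

```text
clock: 0.52
eef_pos: [302.1, 428.1, 228.0]
tcp_rot: [-3.14, -0.002, 2.844]
contact_force: [1.4, 0.0, -0.1]
opening: 1.001
clock: 0.93
eef_pos: [419.1, 255.4, 227.0]
tcp_rot: [-3.139, -0.003, 2.846]
contact_force: [1.5, 0.8, 0.7]
opening: 1.002
pos [419.1 255.4 227. ] rot [-3.139e+00 -3.000e-03  2.846e+00] tool delta [-92.5 -74.1  -3.1] t 0.9333
```

```bash
python3 -m jog '0 -31 -25 -1 0 0 0;0 -31 -25 -1 0 0 0;0 -25 -20 -1 0 0 0;0 0 0 0 0 0 0;0 0 0 0 0 0 0'; python3 - <<'E'
from h import *
delta([486,157.5,230])
s=optics.camera_info("wrist");np.set_printoptions(suppress=True,precision=2);print(s)
im=optics.grab_frame("wrist");cv2.imwrite("pics/w1.png",im[:,:,::-1])
for x,y in((486.4,157.5),): print(bb("wrist",x,y,[(0,48),(78,48)]),bb("wrist",x,y,[(105,29)]))
E
```

```text
clock: 1.35
eef_pos: [486.9, 151.1, 229.4]
tcp_rot: [-3.137, -0.002, 2.84]
contact_force: [-0.3, 0.4, 0.4]
opening: 0.999
pos [486.9 151.1 229.4] rot [-3.137e+00 -2.000e-03  2.840e+00] tool delta [ 2.7  5.9 -0.6] t 1.35
{'fx': 373.87393787462184, 'fy': 373.87393787462184, 'cx': 283.353223065283, 'cy': 211.86070811209052, 'dist': array([-0.07,  0.  ,  0.  ,  0.  ,  0.  ]), 'world_from_camera': array([[  0.3 ,   0.91,   0.29, 411.07],
       [  0.95,  -0.28,  -0.1 , 175.3 ],
       [ -0.  ,   0.31,  -0.95, 371.16],
       [  0.  ,   0.  ,   0.  ,   1.  ]])}
[261.64 146.94 320.9  218.54] [272.27 180.76 311.39 218.35]
```

View pics/w1.png

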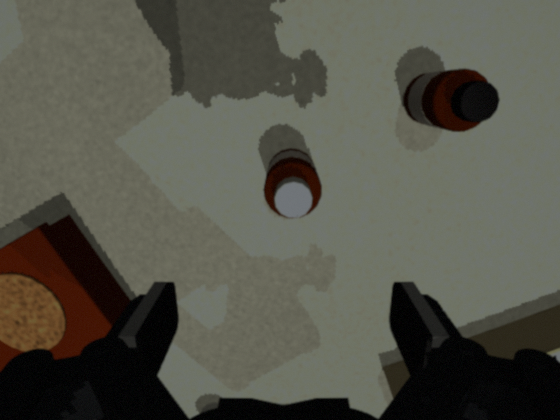

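The wrist view shows the white cap at x 274–313, y 178–218, the body at x 264–322, and part of the mat at the left. The predictions match to about 2 px. I'll check an enlarged crop.

```bash
python3 - <<'E'
import cv2
im=cv2.imread("pics/w1.png")[130:240,240:340];im=cv2.resize(im,None,fx=5,fy=5,interpolation=cv2.INTER_CUBIC)
for k in range(0,100,10): cv2.line(im,(k*5,0),(k*5,550),(0,255,0),1);cv2.putText(im,str(240+k),(k*5,8),0,.3,(255,255,255))
for k in range(0,110,10): cv2.line(im,(0,k*5),(500,k*5),(0,255,255),1);cv2.putText(im,str(130+k),(0,k*5),0,.3,(255,255,255))
cv2.imwrite("pics/w1c.png",im)
E
```

```text
(no output)
```

View pics/w1c.png

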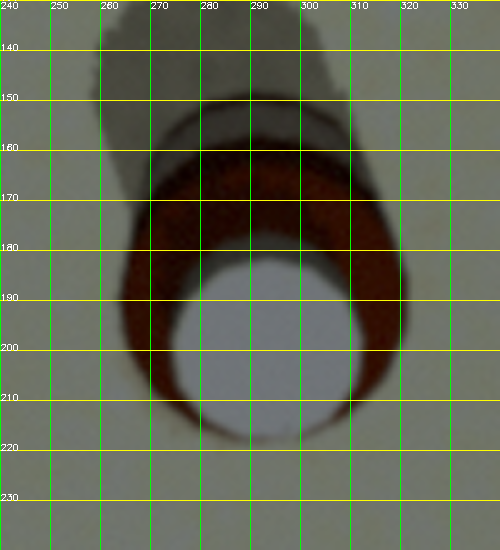

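```bash
python3 -m jog '0 3 7 20 0 0 0;0 0 0 30 0 0 0;0 0 0 30 0 0 0;0 0 0 0 0 0 0'; python3 - <<'E'
from h import *
delta([486.7,158.3,45])
E
```

```text
clock: 1.73
eef_pos: [485.3, 162.8, 148.8]
tcp_rot: [-3.141, 0.002, 2.843]
contact_force: [-1.9, -0.4, -0.4]
opening: 1.001
pos [485.3 162.8 148.8] rot [-3.141e+00  2.000e-03  2.843e+00] tool delta [ -2.5  -3.8 103.8] t 1.7333
```

```bash
python3 -m jog '0 -2 -4 0 0 0 0;0 0 0 0 0 0 0'; python3 - <<'E'
from h import *
delta([486.7,158.3,45])
im=optics.grab_frame("wrist");cv2.imwrite("pics/w2.png",im[:,:,::-1])
x,y=486.7,158.3; print(bb("wrist",x,y,[(105,29)]).round(1))
E
```

```text
clock: 1.9
eef_pos: [484.4, 159.9, 148.9]
tcp_rot: [-3.139, -0.001, 2.846]
contact_force: [-0.4, -0.9, -0.3]
opening: 0.996
pos [484.4 159.9 148.9] rot [-3.139e+00 -1.000e-03  2.846e+00] tool delta [ -2.8  -0.5 103.9] t 1.9
[254.3 223.6 307.8 272.8]
```

View pics/w2.png

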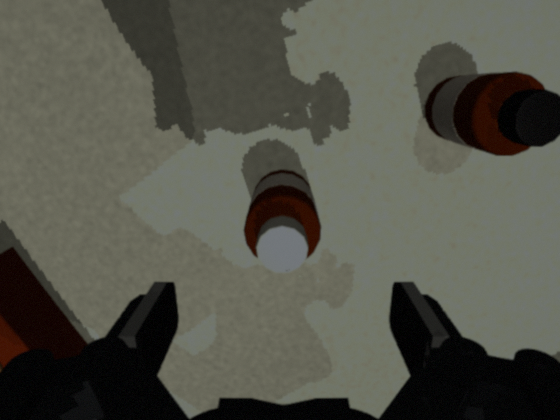

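The cap spans x 256–308, y 222–272 and the prediction was 254–308, 224–273, so the bottle position is confirmed. Descending now.

```bash
python3 -m jog '0 -3 0 30 0 0 0;0 0 0 30 0 0 0;0 0 0 25 0 0 0;0 0 0 0 0 0 0'; python3 - <<'E'
from h import *
delta([486.7,158.5,45])
E
```

```text
clock: 2.28
eef_pos: [494.6, 162.4, 70.7]
tcp_rot: [3.134, 0.013, 2.847]
contact_force: [-1.1, -0.1, 0.1]
opening: 1.0
pos [494.6 162.4  70.7] rot [3.134 0.013 2.847] tool delta [ 6.8 -6.3 25.5] t 2.2833
```

```bash
python3 -m jog '0 0 0 0 0 0 0'; python3 - <<'E'
from h import *
delta([486.7,158.5,45])
E
```

```text
clock: 2.37
eef_pos: [495.2, 162.8, 71.7]
tcp_rot: [3.133, 0.013, 2.847]
contact_force: [0.5, -0.5, 0.7]
opening: 0.998
pos [495.2 162.8  71.7] rot [3.133 0.013 2.847] tool delta [ 7.3 -6.8 26.6] t 2.3667
```

```bash
cat >> h.py <<'E'
def rot(yaw=2.84):
    s=r.sense();T=R.from_euler("xyz",s["tcp_rot"]);G=R.from_euler("xyz",[np.pi,0,yaw])
    print("turn deg",np.degrees((T.inv()*G).as_rotvec()).round(2))
E
python3 - <<'E'
from h import *
rot()
E
python3 -m jog '0 7 -7 0 0 0 0'; python3 - <<'E'
from h import *
rot();delta([486.7,158.5,45])
E
```

```text
turn deg [0.47 0.77 0.4 ]
clock: 2.45
eef_pos: [488.5, 159.0, 73.2]
tcp_rot: [3.132, 0.016, 2.847]
contact_force: [0.3, 0.8, 0.7]
opening: 1.002
turn deg [0.58 0.91 0.41]
pos [488.5 159.   73.2] rot [3.132 0.016 2.847] tool delta [ 2.1 -1.3 28.2] t 2.45
```

```bash
python3 -m jog '0 2 -1 10 0.6 0.9 0.4;0 0 0 10 0 0 0;0 0 0 0 0 0 0'; python3 - <<'E'
from h import *
rot();delta([486.7,158.5,45])
E
```

```text
clock: 2.7
eef_pos: [486.8, 158.6, 56.3]
tcp_rot: [3.14, 0.003, 2.839]
contact_force: [-0.8, -0.8, 0.3]
opening: 0.997
turn deg [ 0.1   0.18 -0.04]
pos [486.8 158.6  56.3] rot [3.140e+00 3.000e-03 2.839e+00] tool delta [ 0.1 -0.1 11.3] t 2.7
```

```bash
python3 -m jog '0 0 0 10 0 0 0;0 0 0 2 0 0 0;0 0 0 0 0 0 0'; python3 - <<'E'
from h import *
rot();delta([486.7,158.5,45])
im=optics.grab_frame("wrist");cv2.imwrite("pics/w3.png",im[:,:,::-1])
E
```

```text
clock: 2.95
eef_pos: [487.7, 158.8, 43.7]
tcp_rot: [3.139, 0.004, 2.839]
contact_force: [0.1, -0.4, 0.1]
opening: 0.995
turn deg [ 0.15  0.25 -0.05]
pos [487.7 158.8  43.7] rot [3.139 0.004 2.839] tool delta [ 0.8 -0.6 -1.3] t 2.95
```

View pics/w3.png

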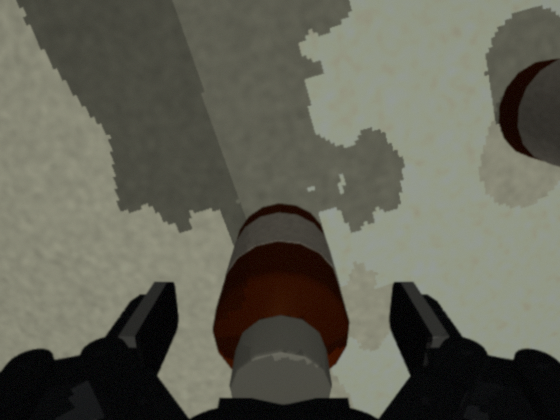

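The bottle stands centred between the open pads (pads at x≈170 and 398, bottle 214–348). Closing.

```bash
python3 -m jog '160 0 0 0 0 0 0;160 0 0 0 0 0 0;160 0 0 0 0 0 0;160 0 0 0 0 0 0;160 0 0 0 0 0 0' 45;python3 -m jog '160 0 0 0 0 0 0;160 0 0 0 0 0 0' ; python3 - <<'E'
from h import *
rot();delta([486.7,158.5,45])
E
```

```text
clock: 3.42
eef_pos: [487.8, 158.8, 44.2]
tcp_rot: [3.139, 0.004, 2.839]
contact_force: [-0.8, 0.1, -1.4]
opening: 0.545
clock: 3.58
eef_pos: [487.7, 158.8, 44.2]
tcp_rot: [3.139, 0.004, 2.839]
contact_force: [-0.8, 0.0, -1.1]
opening: 0.548
turn deg [ 0.14  0.25 -0.04]
pos [487.7 158.8  44.2] rot [3.139 0.004 2.839] tool delta [ 0.9 -0.6 -0.8] t 3.5833
```

Stopped at 0.548 × 85 ≈ 47 mm, which matches the bottle. Lifting.

```bash
python3 -m jog '160 0 0 -10 0 0 0;160 0 0 -20 0 0 0;160 0 0 -30 0 0 0;160 0 0 -30 0 0 0;160 0 0 -30 0 0 0'; python3 -m jog '160 0 0 -20 0 0 0;160 0 0 -10 0 0 0;160 0 0 0 0 0 0';python3 - <<'E'
from h import *
rot();delta([532,-140,190])
im=optics.grab_frame("wrist");cv2.imwrite("pics/w4.png",im[:,:,::-1])
print(bb("wrist",531.5,-140.3,[(64,92)]))
E
```

```text
clock: 4.0
eef_pos: [482.0, 157.0, 164.1]
tcp_rot: [-3.136, -0.007, 2.839]
contact_force: [1.4, -0.4, -1.5]
opening: 0.543
clock: 4.25
eef_pos: [484.9, 158.0, 204.3]
tcp_rot: [3.141, 0.001, 2.839]
contact_force: [0.1, 0.1, -1.6]
opening: 0.552
turn deg [ 0.03  0.07 -0.04]
pos [484.9 158.  204.3] rot [3.141e+00 1.000e-03 2.839e+00] tool delta [-133.7 -270.5   14.4] t 4.25
[-48.7588596  290.61821273  42.69980121 372.4947764 ]
```

View pics/w4.png

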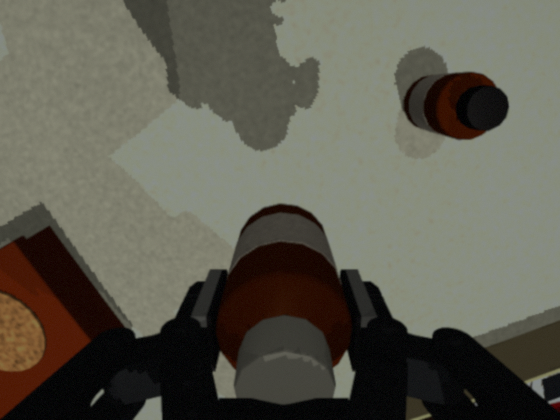

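The bottle is held upright between the pads. Next I'll carry it over the mat.

```bash
python3 -m jog '160 -7 -14 0 0 0 0;160 -13 -26 0 0 0 0;160 -16 -32 0 0 0 0;160 -16 -32 0 0 0 0;160 -16 -32 0 0 0 0'; python3 - <<'E'
from h import *
rot();delta([532,-140,190])
E
```

```text
clock: 4.72
eef_pos: [506.7, 8.6, 200.0]
tcp_rot: [3.141, -0.004, 2.848]
contact_force: [0.9, -0.5, -0.6]
opening: 0.547
turn deg [ 0.05 -0.22  0.47]
pos [506.7   8.6 200. ] rot [ 3.141 -0.004  2.848] tool delta [ -67.2 -134.9    9.6] t 4.7167
```

```bash
python3 -m jog '160 -15 -30 0 0 0 0.4;160 -15 -30 0 0 0 0;160 -15 -30 0 0 0 0;160 -10 -20 0 0 0 0;160 -4 -8 0 0 0 0'; python3 -m jog '160 0 0 0 0 0 0'; python3 - <<'E'
from h import *
rot();delta([532,-140,180])
for n in("scene","side","wrist"):
    im=optics.grab_frame(n);cv2.imwrite(f"pics/{n}5.png",im[:,:,::-1])
print(bb("wrist",531.5,-140.3,[(64,92)]))
a=cv2.imread("pics/scene5.png")[180:380,120:320];b=cv2.imread("pics/side5.png")[60:260,220:420]
cv2.imwrite("pics/both5.png",cv2.resize(np.hstack([a,b]),None,fx=2,fy=2,interpolation=2))
E
```

```text
clock: 5.13
eef_pos: [524.9, -131.7, 193.6]
tcp_rot: [-3.14, -0.012, 2.839]
contact_force: [-0.2, -0.2, -1.2]
opening: 0.544
clock: 5.22
eef_pos: [524.4, -133.4, 192.5]
tcp_rot: [-3.14, -0.014, 2.836]
contact_force: [0.7, 0.6, -2.1]
opening: 0.551
turn deg [-0.1  -0.79 -0.22]
pos [ 524.4 -133.4  192.5] rot [-3.14  -0.014  2.836] tool delta [-9.5 -4.  12.4] t 5.2167
[214.31673323 155.14323471 334.71255506 269.89475219]
```

View pics/both5.png

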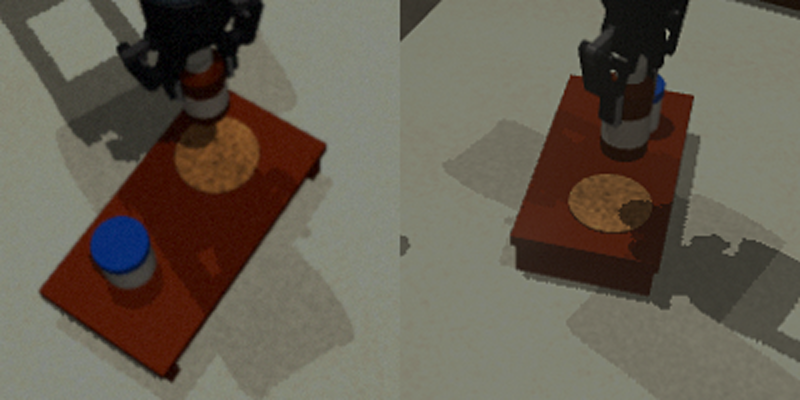

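View pics/wrist5.png

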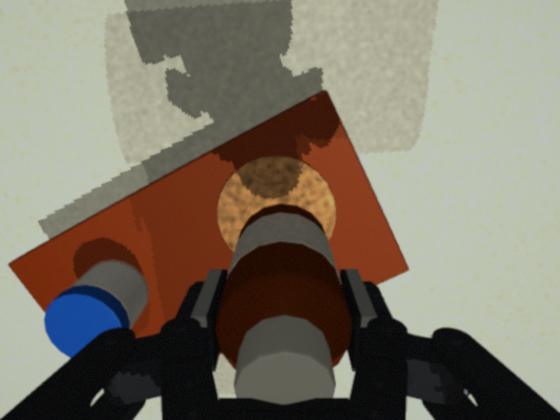

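The wrist view has the mat at x 218–336 with its top at y 155 (predicted 214–335, 155), so the mat centre is about (532,-138.5). The jar at lower left is well clear. I'll correct the position and tilt, then descend in steps.

```bash
python3 -m jog '160 -8 -2 0 0 -0.7 -0.2;160 -2 -1 15 0 0 0;160 0 0 20 0 0 0;160 0 0 15 0 0 0;160 0 0 0 0 0 0'; python3 - <<'E'
from h import *
rot();delta([533,-138.6,108.5])
E
```

```text
clock: 5.78
eef_pos: [536.0, -131.1, 142.8]
tcp_rot: [3.141, 0.005, 2.851]
contact_force: [-0.2, 0.3, -0.8]
opening: 0.554
turn deg [0.02 0.31 0.61]
pos [ 536.  -131.1  142.8] rot [3.141 0.005 2.851] tool delta [ 0.9 -8.1 34.3] t 5.7833
```

```bash
python3 -m jog '160 1 -8 5 0 0.3 0.6;160 0 0 8 0 0 0;160 0 0 0 0 0 0'; python3 - <<'E'
from h import *
rot();delta([533,-138.6,108.5])
E
```

```text
clock: 6.03
eef_pos: [533.6, -137.0, 130.0]
tcp_rot: [3.141, 0.001, 2.843]
contact_force: [-0.5, 0.5, -1.3]
opening: 0.546
turn deg [0.04 0.07 0.16]
pos [ 533.6 -137.   130. ] rot [3.141e+00 1.000e-03 2.843e+00] tool delta [ 0.2 -1.7 21.5] t 6.0333
```

```bash
python3 -m jog '160 0 -2 6 0 0 0.1;160 0 0 7 0 0 0;160 0 0 0 0 0 0'; python3 - <<'E'
from h import *
rot();delta([533,-138.6,108.5])
for n in("scene","side","wrist"):
    im=optics.grab_frame(n);cv2.imwrite(f"pics/{n}6.png",im[:,:,::-1])
a=cv2.imread("pics/scene6.png")[180:380,120:320];b=cv2.imread("pics/side6.png")[60:260,220:420]
cv2.imwrite("pics/both6.png",cv2.resize(np.hstack([a,b]),None,fx=2,fy=2,interpolation=2))
E
```

```text
clock: 6.28
eef_pos: [534.0, -139.3, 117.2]
tcp_rot: [3.141, 0.004, 2.841]
contact_force: [-1.7, -0.4, -1.2]
opening: 0.545
turn deg [0.05 0.22 0.05]
pos [ 534.  -139.3  117.2] rot [3.141 0.004 2.841] tool delta [1.2 0.4 8.7] t 6.2833
```

View pics/both6.png

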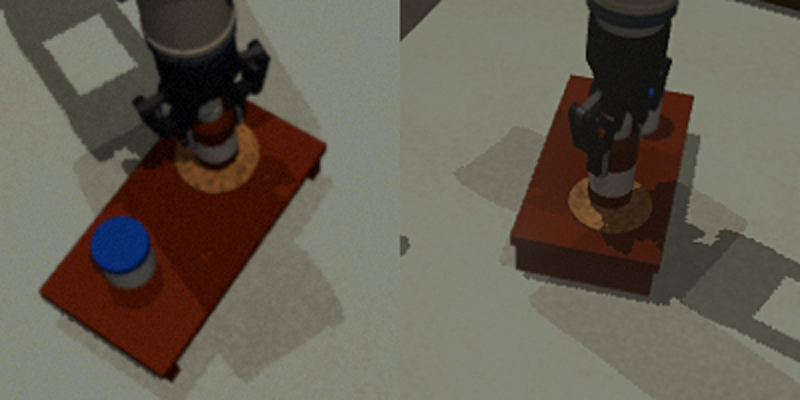

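View pics/wrist6.png

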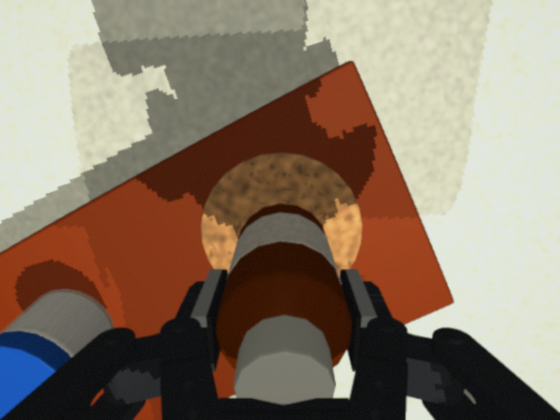

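All three views show the bottle over the centre of the mat, with its foot about 9 mm up. Lowering slowly.

```bash
python3 -m jog '160 1 0 4 0 0.2 0;160 0 0 3 0 0 0;160 0 0 0 0 0 0'; python3 - <<'E'
from h import *
rot();delta([533,-138.6,108.5])
E
```

```text
clock: 6.68
eef_pos: [534.2, -139.3, 111.5]
tcp_rot: [3.141, 0.003, 2.841]
contact_force: [-0.9, -0.1, -1.2]
opening: 0.547
turn deg [0.05 0.15 0.05]
pos [ 534.2 -139.3  111.5] rot [3.141e+00 3.000e-03 2.841e+00] tool delta [1.4 0.3 3. ] t 6.6833
```

```bash
python3 -m jog '160 0 0 2 0 0 0;160 0 0 0 0 0 0'; python3 -m jog '160 0 0 1.5 0 0 0;160 0 0 0 0 0 0'
```

```text
clock: 6.85
eef_pos: [534.2, -139.2, 109.2]
tcp_rot: [3.141, 0.003, 2.841]
contact_force: [-0.0, 0.3, -1.0]
opening: 0.55
clock: 7.02
eef_pos: [534.8, -139.5, 108.2]
tcp_rot: [3.141, 0.004, 2.841]
contact_force: [0.1, 0.0, -1.1]
opening: 0.548
```

```bash
python3 -m jog '160 0 0 1 0 0 0;160 0 0 0 0 0 0'; python3 -m jog '160 0 0 1 0 0 0;160 0 0 0 0 0 0'
```

```text
clock: 7.18
eef_pos: [535.3, -139.6, 108.3]
tcp_rot: [3.141, 0.005, 2.841]
contact_force: [0.2, -0.8, -0.8]
opening: 0.544
clock: 7.35
eef_pos: [535.9, -139.9, 108.2]
tcp_rot: [3.141, 0.006, 2.841]
contact_force: [-0.1, -0.2, -1.1]
opening: 0.544
```

```bash
python3 -m jog '160 1 0 2.5 0 0.3 0;160 0 0 0 0 0 0'; python3 - <<'E'
from h import *
rot();delta([533,-138.6,108.5])
im=optics.grab_frame("side");cv2.imwrite("pics/side7.png",im[:,:,::-1])
cv2.imwrite("pics/s7.png",cv2.resize(im[110:200,270:370,::-1],None,fx=6,fy=6,interpolation=2))
print(bb("side",532,-138.5,[(64,48)]),bb("side",532,-138.5,[(64,92)]))
E
```

```text
clock: 7.52
eef_pos: [537.0, -140.4, 108.6]
tcp_rot: [3.141, 0.005, 2.841]
contact_force: [-0.6, 0.7, -1.1]
opening: 0.543
turn deg [0.03 0.31 0.07]
pos [ 537.  -140.4  108.6] rot [3.141 0.005 2.841] tool delta [4.3 0.6 0.1] t 7.5167
[312.14876827 153.18310468 334.13615156 168.39392845] [302.06533846 146.54813229 344.20660194 175.72199022]
```

View pics/s7.png

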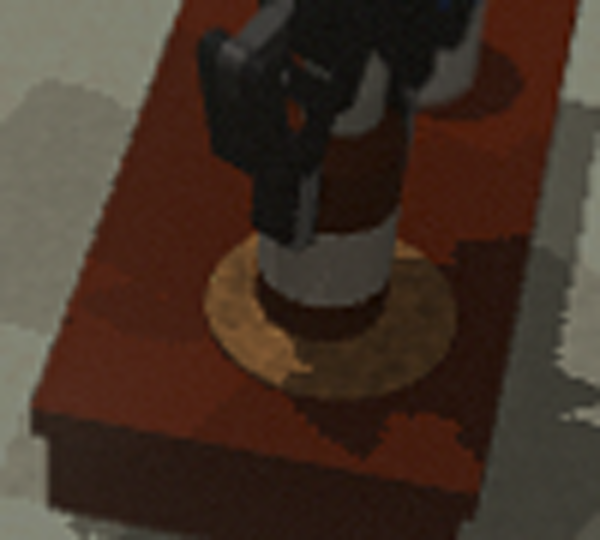

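```bash
python3 -m jog '160 4 0 3 0 0.3 0;160 0 0 0 0 0 0'; python3 - <<'E'
from h import *
s=r.sense();print(s["joint_efforts"].round(2),s["wrist_torque"].round(2))
rot();delta([533,-138.6,108.5])
E
```

```text
clock: 7.73
eef_pos: [537.6, -140.6, 108.4]
tcp_rot: [3.141, 0.01, 2.841]
contact_force: [-0.4, -1.0, -0.5]
opening: 0.545
[-5.000e-02 -5.742e+01 -2.822e+01 -2.000e-02 -2.200e-01  0.000e+00] [ 0.   -0.02 -0.04]
turn deg [0.05 0.58 0.07]
pos [ 537.6 -140.6  108.4] rot [3.141 0.01  2.841] tool delta [ 5.   0.5 -0.1] t 7.7333
```

```bash
python3 -m jog '160 6 0 0 0 0.6 0;160 0 0 0 0 0 0'; python3 - <<'E'
from h import *
rot();delta([533,-138.6,108.5])
E
```

```text
clock: 7.9
eef_pos: [531.3, -138.6, 108.0]
tcp_rot: [3.141, -0.001, 2.841]
contact_force: [-0.7, -0.6, -2.1]
opening: 0.551
turn deg [ 0.05 -0.07  0.07]
pos [ 531.3 -138.6  108. ] rot [ 3.141e+00 -1.000e-03  2.841e+00] tool delta [-1.6  0.5 -0.5] t 7.9
```

```bash
python3 -m jog '160 0 0 2 0 0 0;160 0 0 0 0 0 0'; python3 - <<'E'
from h import *
rot();delta([533,-138.6,108.5])
im=optics.grab_frame("side")
cv2.imwrite("pics/s8.png",cv2.resize(im[110:200,270:370,::-1],None,fx=6,fy=6,interpolation=2))
E
```

```text
clock: 8.07
eef_pos: [531.5, -138.7, 108.3]
tcp_rot: [3.141, -0.001, 2.841]
contact_force: [-0.3, -0.1, -2.4]
opening: 0.543
turn deg [ 0.05 -0.04  0.07]
pos [ 531.5 -138.7  108.3] rot [ 3.141e+00 -1.000e-03  2.841e+00] tool delta [-1.4  0.5 -0.2] t 8.0667
```

View pics/s8.png

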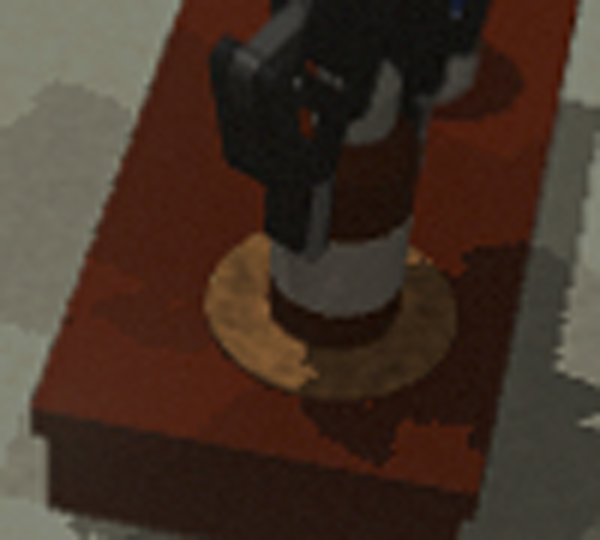

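The foot (x 315–337, bottom y≈168) is centred on the mat to about 2 mm and within 1–2 mm of its face, which agrees with TCP z (108.3, expected 108.2). Releasing.

```bash
python3 -m jog '105 0 0 0 0 0 0;95 0 0 0 0 0 0;80 0 0 0 0 0 0;40 0 0 0 0 0 0;0 0 0 0 0 0 0'; python3 -m jog '0 0 0 0 0 0 0;0 0 0 0 0 0 0;0 0 0 0 0 0 0'; python3 - <<'E'
from h import *
rot();delta([531.5,-138.6,250])
im=optics.grab_frame("wrist");cv2.imwrite("pics/w9.png",im[:,:,::-1])
E
```

```text
clock: 8.53
eef_pos: [529.6, -138.0, 105.9]
tcp_rot: [3.141, -0.005, 2.841]
contact_force: [-0.0, 0.5, 0.5]
opening: 0.939
clock: 8.78
eef_pos: [529.3, -137.9, 105.3]
tcp_rot: [3.141, -0.006, 2.841]
contact_force: [0.6, -0.6, -0.4]
opening: 0.998
turn deg [ 0.04 -0.33  0.08]
pos [ 529.3 -137.9  105.3] rot [ 3.141 -0.006  2.841] tool delta [-1.400e+00  1.000e-01 -1.447e+02] t 8.7833
```

View pics/w9.png

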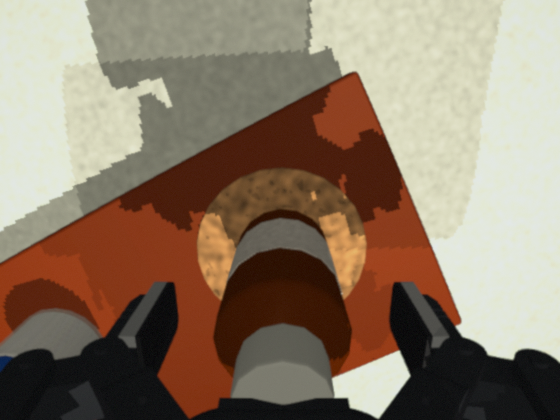

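The bottle stands free at the mat's centre, with the pads well open on both sides. Retreating straight up.

```bash
python3 -m jog '0 0 0 -10 0 0 0;0 0 0 -15 0 0 0;0 0 0 -15 0 0 0;0 0 0 0 0 0 0'; python3 - <<'E'
from h import *
rot();delta([531.5,-138.6,250])
E
```

```text
clock: 9.17
eef_pos: [528.9, -137.8, 147.6]
tcp_rot: [3.141, -0.008, 2.841]
contact_force: [1.0, 0.8, -0.2]
opening: 1.002
turn deg [ 0.04 -0.46  0.08]
pos [ 528.9 -137.8  147.6] rot [ 3.141 -0.008  2.841] tool delta [-1.800e+00  1.000e-01 -1.024e+02] t 9.1667
```

```bash
python3 -m jog '0 0 0 -25 0 0 0;0 0 0 -30 0 0 0;0 0 0 -30 0 0 0;0 0 0 -25 0 0 0;0 0 0 0 0 0 0'; python3 -m jog '0 20 30 0 0 0 0;0 20 30 0 0 0 0;0 20 30 0 0 0 0;0 20 30 0 0 0 0;0 0 0 0 0 0 0'; python3 - <<'E'
from h import *
delta([531.5,-138.6,250])
for n in("scene","side"):
    im=optics.grab_frame(n);cv2.imwrite(f"pics/{n}9.png",im[:,:,::-1])
a=cv2.imread("pics/scene9.png")[100:380,120:360];b=cv2.imread("pics/side9.png")[70:400,220:380]
cv2.imwrite("pics/a9.png",cv2.resize(a,None,fx=2,fy=2,interpolation=2));cv2.imwrite("pics/b9.png",cv2.resize(cv2.imread("pics/side9.png")[80:200,260:380],None,fx=5,fy=5,interpolation=2))
c0=cv2.imread("pics/side0.png")[320:400,230:310];c=cv2.imread("pics/side9.png")[320:400,230:310]
cv2.imwrite("pics/c9.png",cv2.resize(np.hstack([c0,c]),None,fx=4,fy=4))
E
```

```text
clock: 9.58
eef_pos: [528.7, -137.9, 262.3]
tcp_rot: [3.141, -0.01, 2.841]
contact_force: [0.1, -0.3, -0.6]
opening: 1.002
clock: 10.0
eef_pos: [487.5, 2.9, 263.8]
tcp_rot: [3.14, -0.004, 2.835]
contact_force: [0.9, 0.3, -0.1]
opening: 0.999
pos [487.5   2.9 263.8] rot [ 3.14  -0.004  2.835] tool delta [ -84.6 -121.6   13.3] t 10.0
```

View pics/a9.png

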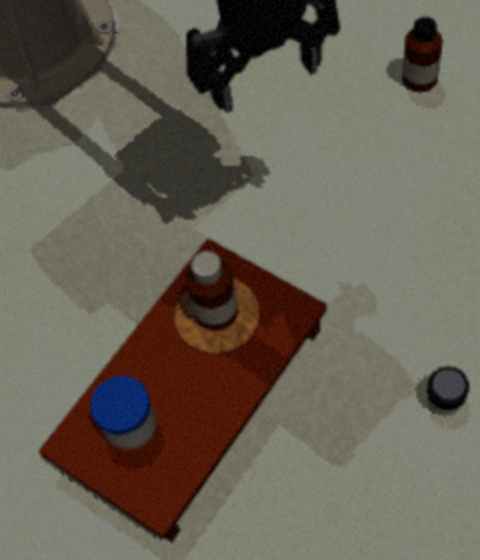

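View pics/b9.png

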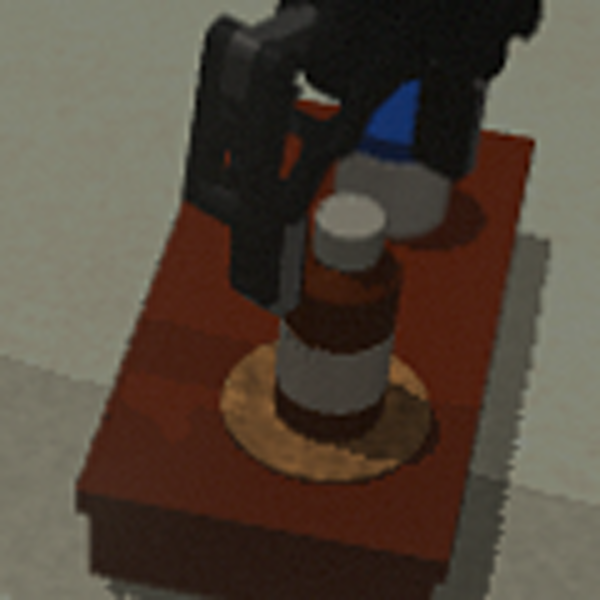

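View pics/c9.png

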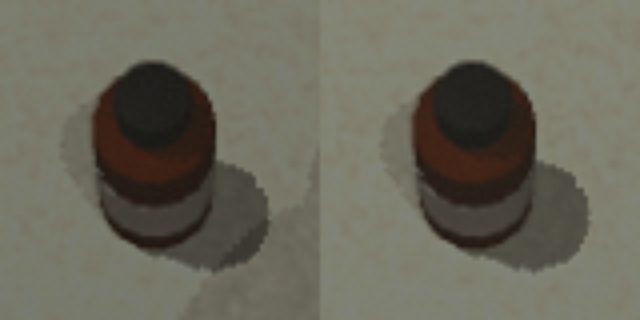

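In both views the bottle stands upright inside the mat. The black-capped bottle and the jar have not moved, and the arm is clear. Handing in.

```bash
python3 -c "
from rig import ticket
print(ticket.sign_off())"
```

```text
the job is handed in; nothing more can be done
None
```

I gripped the white-capped bottle round the body at about 63 mm height, carried it upright to the mat and lowered it. I released it with its foot within about 1–2 mm of the cork, then backed the arm clear and handed the job in at about 10 s. The hand-in gives no verdict.

**Last checks:** the bottle stands upright, wholly on the mat and within about 3 mm of its centre in the side view. The black-capped bottle and the jar look unmoved, and the fingers were open, with the tool 264 mm up and clear.

**Disagreements:**
- The scene and side cameras differed by about 6 mm in x. I used their mean, refined with the wrist camera.
- The last few millimetres down gave no clear force rise on contact. I judged the set-down from the tool height (108.3 mm against 108.2 expected) and the side picture.
- Small moves near the mat drifted sideways by up to about 5 mm. I corrected this before release.

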